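# Undo an unmarked sanding-drum nut and strip the worn sleeve

### The arm

A 7-joint arm with a two-finger parallel gripper is mounted at the origin on the work surface. World frame = base frame: x ahead of the robot, y to its left, z up, the work surface at z = 0. Lengths are in m, angles in rad, forces in N, time in s.
With the tool pointing down it reaches from about 0.4 to 0.875 m from the base axis. Payload 6.5 kg.
Tool frame: the origin (TCP) lies on the centre line of the jaws, within the pads' length; the fingertips stand 11 mm ahead of it and the grasp point (between the pads) lies 8 mm behind it; z points along the fingers, y is the line along which they close (so a half turn about z gives the same grasp; the last joint's range is limited). The gripper opens to 85 mm and grips with 20 to 120 N. Pads are 22 mm wide; open, the fingers measure 114 mm over their backs; the gripper's body (76 mm by 85 mm) begins 54 mm behind the grasp point. The pads swing forward as they close: fully open they stand 13 mm farther back than shut.
Start: joints at [1.209, 0.536, -0.004, 1.538, 0.003, 1.067, -0.071], TCP at [0.189, -0.622, 0.242] pointing down, gripper open.
Joint ranges: [-2.7, 2.7], [-0.37, 2.16], [-1.27, 1.26], [0.24, 2.4], [-1.31, 4.45], [0.19, 1.91], [-2.76, 2.76]. Speed limits (rad/s): [2.39, 2.39, 3.14, 3.14, 3.14, 3.14, 3.14].

### API

Orientations are given as a rotation vector (axis times angle).
In Python, from station import bot gives the robot as it stands. The module is installed in compiled form; this text tells all that it offers.
- The arm moves only by the tool jog_arm, never from a script. Its argument "rows" is a list of rows, each an object with "claw": the opening, from -1 (shut) to 1 (fully open), so that 0 is half open; "delta_pos": the shift along the world's x, y, z in mm, a list of three; "turn": the turn about the world's z in rad. In form: [{"claw": claw, "delta_pos": [dx, dy, dz], "turn": turn}, ...]. A call has 1 to 8 rows; each row shifts and turns the commanded pose from where the row before left it; what a row does not reach is not made up. A row lasts 1/12 s, in which the tool goes at most 41.7 mm and 7.16 degrees, less where a joint would pass 70% of its speed; a pose out of reach is approached as far as the arm can. A call is refused whole if a number of a shift passes 41.7 or a number of a turn 0.125, either way. A call with a gripper value outside its range is refused whole. The fingers move at their own pace and stop on an object; the grip force is fixed at half the most. Time passes only in rows, so rows that do not move let the fingers close. It gives the time, the measured TCP pose, the force, the opening and the grip force at its end, in the units of the state.
- bot.sense(): the state, without advancing time (a new reading comes with each control period).
- bot.grab_frame(name): name is "side" or "top" or "wrist"; returns the picture (420x560x3 uint8, red, green, blue); there is no depth.
- bot.camera_info(name): a dict with "fx", "fy", "cx", "cy" (pixels), "world_to_cam" (4x4, takes a point from world to camera coordinates); the wrist camera has in their place "mount" (4x4, takes a point from camera to tool coordinates, whose origin is the TCP and whose axes are the flange's). Camera axes: x right, y down, z forward; pixel columns grow to the right and rows downward; lengths in m; the calibration is good to about 2 mm. A picture is of the moment at which its call begins: read the wrist's pose just before it. camera_info takes no time and is no camera call.
- bot.sign_off(): hands the job in; it is judged then, once.
The state is a dict: "t": time; "joints": joint angles; "joint_vel": joint speeds; "joint_efforts": joint torques, N m; "tcp_pos": TCP position; "tcp_rot": TCP orientation; "contact_force": force on the tool from outside, world axes, zero at the start; "wrist_torque": the same for the moment, N m; "opening": finger opening in m; "gripper_force": force on a finger pad.
Only numpy, scipy, OpenCV 4.12 (cv2) and the standard library are available. Lean on these libraries where they do the work, as an engineer would, in place of code of your own. Each camera call takes 0.05 s, during which the arm holds its last target. There are 200 camera calls.

### The job

Take the worn sleeve off the spindle sander: back the wing nut on top of the rubber drum off by half a turn or more, and only then lift the sleeve off the drum. The nut's thread hand is not marked, so feel gently which way it gives, and never force it the tightening way: no more than a nudge of some 15 degrees or 1 N m. Set the sleeve down, not dropped, standing upright inside the white tray, and leave the nut slack and the other things on the bench where they are.

Things in the scene. Friction and masses are not known exactly. Their poses are not given: they have to be found in the camera images.
- nut_mid (a point): Middle of the steel wing nut on top of the sander's drum: flat sides 16 mm apart, 46 mm over the two wings, 18 high (24 at the wing tips), turning about the upright spindle. x along the wings, z up; point on the axis 9 mm above its underside, 89 mm above point spindle when tight. Below it a washer, 42 mm across, 6.5 thick; a 10 mm stud stands 8 mm above the nut. It rises 2 mm per turn loosened.
- nut (a joint): Turn of the nut's thread, rad: 0 as found (tight home, it goes no further that way), growing as it is loosened (stop at 5.0). Which way round loosens it is unmarked and must be felt: the loosening way it starts to turn at about 0.4 N m and runs on evenly at that; the other way it only winds up (see joint wings). It stays where it is left; the spindle is locked.
- wings (a joint): Springy wind-up of the wings against the thread, rad, 4 N m per rad: 0 when nothing turns them, about +0.1 while the nut is being loosened, negative when they are forced the tightening way, where the torque just keeps rising. The wings' angle is thread turn plus wind-up; let go, they spring back to 0.
- spindle (a point): On the fixed sander's upright spindle axis, on the lower flange (62 mm across, 20 mm above the bench) that the sleeve stands on; z up. Aluminium plate 260 (x) x 240 x 12 mm under it; black rubber drum 50 mm across from 0.5 to 71.5 mm above this point, then washer and nut; stud tip at 106 mm. A spindle lock under 25 mm high lies on the plate to +x.
- sleeve: Worn brown abrasive sleeve on the drum: open card tube 56 mm outside, 50 inside, 76 tall, about 60 g. Origin at the centre of its lower end, z up the tube. The tight drum holds it against some 10 N; with the nut half a turn slack the drum is over 1 mm smaller in radius and it lifts freely. Its top is 4 mm below the nut's underside.
- tray: White open plastic tray, 200 (x) x 150 (y) x 40 mm, walls and floor 4 mm, about 0.5 kg, loose on the bench. Origin at the centre of its underside.
- spare_sleeve: Thinner dark brown spare sleeve standing on the bench: 40 mm across, 115 mm tall, about 50 g. Origin at the centre of its lower end. Not needed; leave it.
- hinge: Steel butt hinge lying flat and open on the bench, 72 x 60 x 7 mm. Origin at the centre of its underside. Leave it.
- frame_stack: Stack of five brown fibreboard frames, 150 x 200 x 77 mm, 2.2 kg. Origin at the centre of its underside. Leave it.
- screw_tub: Clear tub of screws, 130 x 100 x 50 mm, 0.7 kg. Origin at the centre of its underside. Leave it.
Things that resemble listed ones, but are neither listed nor needed, are in the scene too. Of the things that look like the sleeve, the middle-sized one is meant.

How it is judged:
By the outcome, as a careful person would: the job done as asked, in the order asked, and still so for the second after the job is handed in, with the robot touching nothing.
It also fails if it takes over 72 s, if anything falls off the work surface, if the arm or the gripper's body presses on something with over 40 N, if the wrist force passes 120 N, or if a joint passes its speed limit or range.

## Working session

There is one attempt and no reset: what is moved stays moved. The work goes in short steps, Python scripts to look and compute and a tool call to move; the robot and the scene stay as the last step left them, time stands still between calls to the robot, and variables do not carry over. Pictures are saved under pics/ and viewed, at most 10 in all, crops included, and the job is handed in when it is done.

Besides the shell and the picture viewer there is one more tool, called after ">>>" as a command line: name --argument value ..., lists and objects as JSON in quotes. jog_arm: Moves the arm, as the interface text tells. Its arguments: {"type":"object","properties":{"rows":{"type":"array","items":{"type":"object","properties":{"claw":{"type":"number"},"delta_pos":{"type":"array","items":{"type":"number"}},"turn":{"type":"number"}}}}},"required":["rows"]}

```bash
mkdir -p pics
python3 - <<'E'
from station import bot
import cv2,numpy as np
s=bot.sense();print({k:np.round(v,3).tolist() for k,v in s.items()})
for n in("top","side"):
    im=bot.grab_frame(n);cv2.imwrite(f"pics/{n}0.png",im[:,:,::-1])
    print(n,{k:np.round(v,4).tolist() for k,v in bot.camera_info(n).items()})
print(np.round(bot.camera_info("wrist")["mount"],4).tolist(),bot.camera_info("wrist")["fx"])
E
```

```text
{'t': 0.0, 'joints': [1.209, 0.537, -0.004, 1.539, 0.003, 1.067, -0.071], 'joint_vel': [-0.0, 0.0, -0.001, 0.002, -0.001, 0.001, 0.001], 'joint_efforts': [0.0, -58.342, 1.049, -25.91, 0.012, 0.01, -0.0], 'tcp_pos': [0.189, -0.621, 0.241], 'tcp_rot': [-3.106, -0.463, 0.001], 'contact_force': [-0.135, 0.042, -0.511], 'wrist_torque': [0.028, 0.062, -0.037], 'gripper_force': 0.0, 'opening': 0.085}
top {'fx': 383.7042, 'fy': 383.7042, 'cx': 273.5917, 'cy': 213.4183, 'world_to_cam': [[0.0048, -0.9999, -0.0132, 0.0891], [-0.9841, -0.0024, -0.1774, 0.5382], [0.1774, 0.0138, -0.984, 0.9631], [0.0, 0.0, 0.0, 1.0]]}
side {'fx': 396.8433, 'fy': 396.8433, 'cx': 278.3499, 'cy': 202.182, 'world_to_cam': [[0.9639, -0.2662, 0.0007, -0.4839], [-0.1311, -0.4772, -0.8689, 0.2133], [0.2316, 0.8375, -0.4949, 0.8957], [0.0, 0.0, 0.0, 1.0]]}
[[-0.0008, -0.9571, -0.2898, 0.0741], [1.0, -0.0004, -0.0015, -0.0004], [0.0013, -0.2898, 0.9571, -0.1316], [0.0, 0.0, 0.0, 1.0]] 340.7197589994468
```

View pics/top0.png

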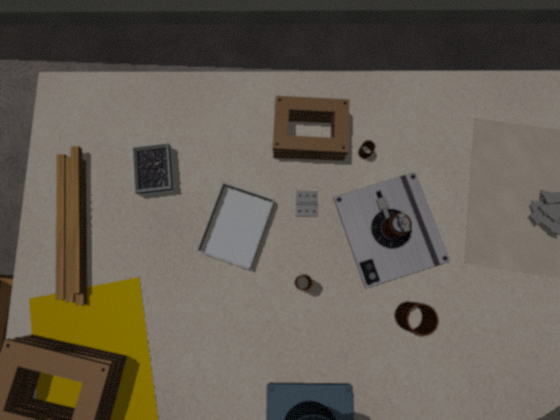

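View pics/side0.png

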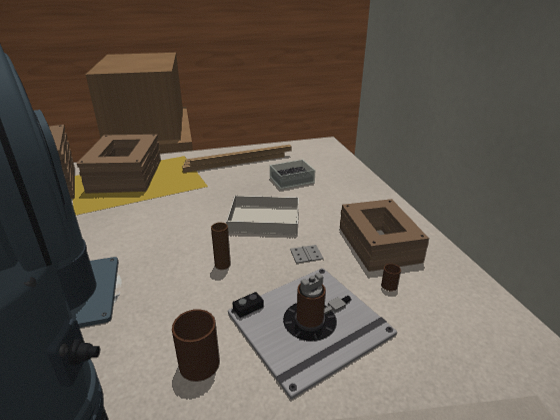

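Top view: sleeve-like things are the drum sleeve (391,228), the large ring (416,318), the thin spare (304,283) and the small ring (367,149). The one on the sander drum is meant: it is middle-sized and has the nut on top. The tray is at (238,227), the hinge at (307,204), the frames at (312,128) and the tub at (153,168). In the side view the nut is at (312,283).

Next is one close crop of both views.

```bash
cat > h.py <<'E'
import numpy as np,cv2
from station import bot
from scipy.spatial.transform import Rotation as R
def cam(n,s=None):
    c=bot.camera_info(n);K=np.array([[c["fx"],0,c["cx"]],[0,c["fy"],c["cy"]],[0,0,1]])
    if n=="wrist":
        T=np.eye(4);T[:3,:3]=R.from_rotvec(s["tcp_rot"]).as_matrix();T[:3,3]=s["tcp_pos"]
        W=np.linalg.inv(T@np.array(c["mount"]))
    else: W=np.array(c["world_to_cam"])
    return K,W
def onplane(C,uv,z):
    K,W=C;d=W[:3,:3].T@np.linalg.inv(K)@np.array([*uv,1.]);o=-W[:3,:3].T@W[:3,3]
    return o+d*(z-o[2])/d[2]
def proj(C,p):
    K,W=C;q=K@(W[:3,:3]@np.array(p)+W[:3,3]);return q[:2]/q[2]
def tri(C1,a,C2,b):
    return (lambda X:X[:3,0]/X[3,0])(cv2.triangulatePoints(C1[0]@C1[1][:3],C2[0]@C2[1][:3],np.float64(a),np.float64(b)))
E
python3 - <<'E'
from h import *
t,s=cam("top"),cam("side")
print("stud tip",tri(t,(404,217),s,(313,278)))
print("tray corners",[onplane(t,p,.04).round(3).tolist() for p in((227,185),(274,199),(251,269),(200,250))])
a=cv2.imread("pics/top0.png")[160:300,320:460];b=cv2.imread("pics/side0.png")[255:355,225:400]
a=cv2.resize(a,(400,400),interpolation=cv2.INTER_CUBIC);b=cv2.resize(b,(400,229),interpolation=cv2.INTER_CUBIC)
a=cv2.convertScaleAbs(a,alpha=1.7)
o=np.zeros((400,800,3),np.uint8);o[:,:400]=a;o[:229,400:]=b;cv2.imwrite("pics/crop.png",o)
E
```

```text
stud tip [ 0.51250922 -0.2249687   0.12451708]
tray corners [[0.617, 0.217, 0.04], [0.579, 0.09, 0.04], [0.393, 0.149, 0.04], [0.442, 0.284, 0.04]]
```

View pics/crop.png

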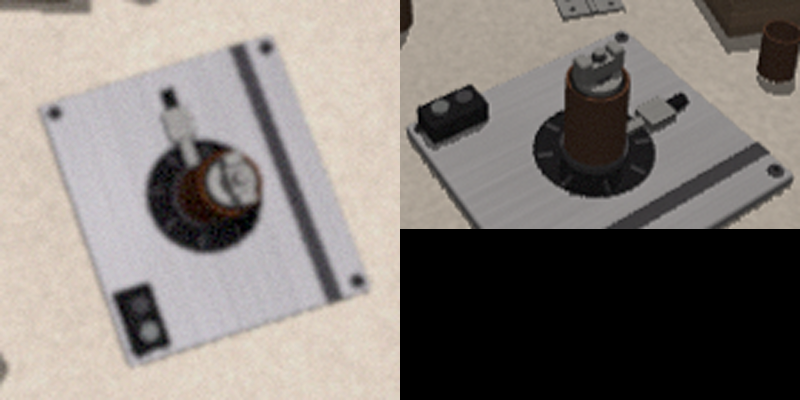

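The close crop confirms the choice: the brown sleeve is on the drum under the wing nut, with the stud at crop (240,183) top and (600,57) side. The spindle is near (0.51,-0.23). I'll move above it and look with the wrist camera.

>>> jog_arm --rows '[{"claw":1,"delta_pos":[24,28,2],"turn":0},{"claw":1,"delta_pos":[24,28,2],"turn":0},{"claw":1,"delta_pos":[24,28,2],"turn":0},{"claw":1,"delta_pos":[24,28,2],"turn":0},{"claw":1,"delta_pos":[24,28,2],"turn":0},{"claw":1,"delta_pos":[24,28,2],"turn":0},{"claw":1,"delta_pos":[24,28,2],"turn":0},{"claw":1,"delta_pos":[24,28,2],"turn":0}]'

```text
t: 0.77
tcp_pos: [0.3821, -0.3961, 0.2582]
tcp_rot: [-3.107, -0.463, 0.001]
contact_force: [0.8, -0.9, 0.2]
opening: 0.0854
gripper_force: 0.0
```

>>> jog_arm --rows '[{"claw":1,"delta_pos":[26,33,0],"turn":0},{"claw":1,"delta_pos":[26,33,0],"turn":0},{"claw":1,"delta_pos":[26,33,0],"turn":0},{"claw":1,"delta_pos":[26,33,0],"turn":0},{"claw":1,"delta_pos":[25,36,0],"turn":0},{"claw":1,"delta_pos":[0,0,0],"turn":0},{"claw":1,"delta_pos":[0,0,0],"turn":0}]'

```text
t: 1.35
tcp_pos: [0.5097, -0.2294, 0.2579]
tcp_rot: [-3.105, -0.472, -0.0]
contact_force: [-1.0, -0.7, -0.4]
opening: 0.0852
gripper_force: 0.0
```

Run:
```python
from h import *
s=bot.sense();im=bot.grab_frame("wrist")[:,:,::-1].copy()
print(s["tcp_pos"],s["tcp_rot"],s["joints"],s["t"])
np.save("w1.npy",[*s["tcp_pos"],*s["tcp_rot"]])
cv2.imwrite("pics/w1.png",im)
```

```text
[ 0.5097403  -0.22941956  0.25793584] [-3.10453405e+00 -4.72282760e-01 -1.22928960e-04] [ 0.48583466  0.37253405 -0.1821767   1.75886643  0.07612725  1.01764656
 -0.99303755] 1.35
```

View pics/w1.png

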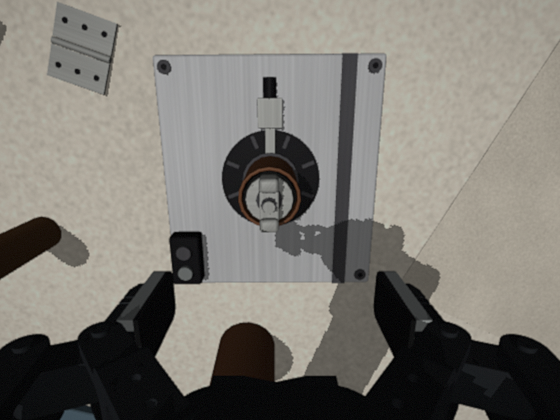

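The wrist view shows the wings along the image vertical, (268,180)–(269,228), with the stud at (269,205). The fingers already close across the flats. The spare sleeve stands at (246,350) near the gripper.

Run:
```python
from h import *
v=np.load("w1.npy");C=cam("wrist",dict(tcp_pos=v[:3],tcp_rot=v[3:]))
p=onplane(C,(269,205),.126);print("stud",p,"err mm",(p-v[:3])*1e3)
a,b=[onplane(C,q,.124) for q in((268,178),(269,228))]
print("wings",a,b,(a+b)/2,np.degrees(np.arctan2(*(a-b)[1::-1])))
X=R.from_rotvec(v[3:]).as_matrix();print("toolx deg",np.degrees(np.arctan2(X[1,0],X[0,0])))
t,s=cam("top"),cam("side");print(tri(t,(404,222),s,(312.5,280)))
print("spare",onplane(C,(246,325),.115))
t=cam("top");print("spare",onplane(t,(303,278),.115))
```

```text
stud [ 0.50842778 -0.22458674  0.126     ] err mm [  -1.31252177    4.83281888 -131.93584332]
wings [ 0.52883743 -0.21748227  0.124     ] [ 0.48901809 -0.23048819  0.124     ] [ 0.50892776 -0.22398523  0.124     ] 18.088224239304253
toolx deg 17.2997939240812
[ 0.50600455 -0.22669225  0.12099018]
spare [ 0.38750545 -0.23886538  0.115     ]
spare [0.36952519 0.01914683 0.115     ]
```

>>> jog_arm --rows '[{"claw":0,"delta_pos":[-1.2,5,0],"turn":0.012},{"claw":0,"delta_pos":[0,0,-30],"turn":0},{"claw":0,"delta_pos":[0,0,-30],"turn":0},{"claw":0,"delta_pos":[0,0,-30],"turn":0},{"claw":0,"delta_pos":[0,0,-25],"turn":0},{"claw":0,"delta_pos":[0,0,0],"turn":0},{"claw":0,"delta_pos":[0,0,0],"turn":0},{"claw":0,"delta_pos":[0,0,0],"turn":0}]'

```text
t: 2.07
tcp_pos: [0.5076, -0.2287, 0.1447]
tcp_rot: [3.104, 0.479, 0.002]
contact_force: [0.7, 0.7, 0.4]
opening: 0.0426
gripper_force: 0.0
```

Run:
```python
from h import *
s=bot.sense();im=bot.grab_frame("wrist")[:,:,::-1].copy()
print(s["tcp_pos"],s["tcp_rot"],s["opening"],s["contact_force"],s["wrist_torque"])
C=cam("wrist",s)
for z in(.126,.118):print(z,proj(C,[.5084,-.2243,z]))
cv2.imwrite("pics/w2.png",im)
```

```text
[ 0.50763521 -0.22873807  0.14474397] [3.10360039e+00 4.79379068e-01 2.28161911e-03] 0.04256489684700936 [0.65418329 0.68702547 0.35580748] [ 0.00262296 -0.01692503 -0.04165621]
0.126 [267.0022807  264.44700871]
0.118 [267.31469525 257.55641365]
```

View pics/w2.png

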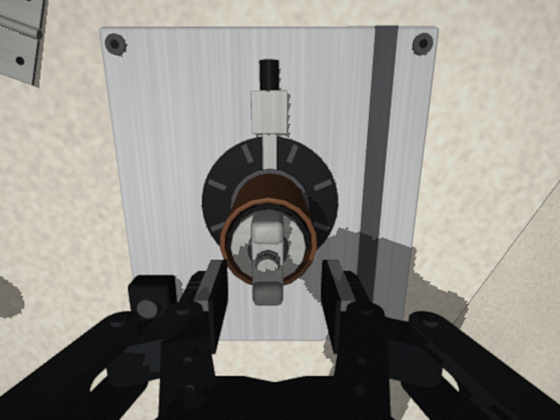

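The nut is centred near (267,262), matching the projected stud. I still need about +4 mm in y, then down.

>>> jog_arm --rows '[{"claw":0,"delta_pos":[0.8,4.4,0],"turn":0},{"claw":0,"delta_pos":[0,0,-16],"turn":0},{"claw":0,"delta_pos":[0,0,-15],"turn":0},{"claw":0,"delta_pos":[0,0,0],"turn":0},{"claw":0,"delta_pos":[0,0,0],"turn":0},{"claw":0,"delta_pos":[0,0,0],"turn":0}]'

```text
t: 2.62
tcp_pos: [0.5088, -0.2234, 0.1136]
tcp_rot: [3.104, 0.482, 0.002]
contact_force: [-0.2, 0.0, 0.3]
opening: 0.0423
gripper_force: 0.0
```

>>> jog_arm --rows '[{"claw":-1,"delta_pos":[0,0,0],"turn":0},{"claw":-1,"delta_pos":[0,0,0],"turn":0},{"claw":-1,"delta_pos":[0,0,0],"turn":0},{"claw":-1,"delta_pos":[0,0,0],"turn":0},{"claw":-1,"delta_pos":[0,0,0],"turn":0},{"claw":-1,"delta_pos":[0,0,0],"turn":0}]'

```text
t: 3.12
tcp_pos: [0.5093, -0.2245, 0.114]
tcp_rot: [3.102, 0.48, 0.004]
contact_force: [0.1, -1.6, 7.5]
opening: 0.0144
gripper_force: 66.1
```

```bash
cat > st.py <<'E'
from h import *
s=bot.sense();M=R.from_rotvec(s["tcp_rot"]).as_matrix()
print("t",s["t"],"pos",s["tcp_pos"].round(4),"yaw",round(float(np.arctan2(M[1,0],M[0,0])),3),"F",np.round(s["contact_force"],1),"T",np.round(s["wrist_torque"],2),"open",round(s["opening"],4),"g",round(s["gripper_force"],1),"j7",np.round(s["joints"],2))
E
python3 st.py
```

```text
t 3.1167 pos [ 0.5093 -0.2245  0.114 ] yaw 0.307 F [ 0.1 -1.6  7.5] T [-0.3   0.21 -0.07] open 0.0144 g 66.1 j7 [ 0.46  0.56 -0.16  1.88  0.13  0.71 -1.04]
```

>>> jog_arm --rows '[{"claw":-1,"delta_pos":[0,0,0.5],"turn":0.04},{"claw":-1,"delta_pos":[0,0,0],"turn":0.04},{"claw":-1,"delta_pos":[0,0,0],"turn":0},{"claw":-1,"delta_pos":[0,0,0],"turn":0}]'

```text
t: 3.45
tcp_pos: [0.5092, -0.2243, 0.114]
tcp_rot: [3.082, 0.601, 0.004]
contact_force: [0.1, -2.2, 6.1]
opening: 0.0142
gripper_force: 66.7
```

```bash
python3 st.py
```

```text
t 3.45 pos [ 0.5092 -0.2243  0.114 ] yaw 0.386 F [ 0.1 -2.2  6.1] T [-0.38 -0.09 -0.31] open 0.0142 g 66.7 j7 [ 0.47  0.56 -0.18  1.88  0.15  0.72 -0.98]
```

>>> jog_arm --rows '[{"claw":-1,"delta_pos":[0,0,0],"turn":0.04},{"claw":-1,"delta_pos":[0,0,0],"turn":0.04},{"claw":-1,"delta_pos":[0,0,0],"turn":0},{"claw":-1,"delta_pos":[0,0,0],"turn":0}]'

```text
t: 3.78
tcp_pos: [0.5091, -0.2242, 0.1141]
tcp_rot: [3.056, 0.723, 0.004]
contact_force: [1.0, -1.1, 6.4]
opening: 0.0146
gripper_force: 67.0
```

```bash
python3 st.py
```

```text
t 3.7833 pos [ 0.5091 -0.2242  0.1141] yaw 0.465 F [ 1.  -1.1  6.4] T [-0.26  0.   -0.56] open 0.0146 g 67.0 j7 [ 0.49  0.56 -0.2   1.88  0.16  0.72 -0.91]
```

Torque keeps rising about linearly (0.25 N m per 0.08 rad, now past 0.5), so + looks like the tightening way. I'll back off and try the other way.

>>> jog_arm --rows '[{"claw":-1,"delta_pos":[0,0,0],"turn":-0.08},{"claw":-1,"delta_pos":[0,0,0],"turn":-0.08},{"claw":-1,"delta_pos":[0,0,0],"turn":-0.06},{"claw":-1,"delta_pos":[0,0,0],"turn":-0.06},{"claw":-1,"delta_pos":[0,0,0],"turn":0},{"claw":-1,"delta_pos":[0,0,0],"turn":0}]'

```text
t: 4.28
tcp_pos: [0.5093, -0.2248, 0.114]
tcp_rot: [3.125, 0.295, 0.004]
contact_force: [1.3, -4.4, 6.5]
opening: 0.0141
gripper_force: 66.7
```

```bash
python3 st.py
```

```text
t 4.2833 pos [ 0.5093 -0.2248  0.114 ] yaw 0.188 F [ 1.3 -4.4  6.5] T [-0.9  -0.24  0.33] open 0.0141 g 66.7 j7 [ 0.43  0.56 -0.13  1.88  0.11  0.71 -1.14]
```

>>> jog_arm --rows '[{"claw":-1,"delta_pos":[0,0,0],"turn":-0.04},{"claw":-1,"delta_pos":[0,0,0],"turn":-0.04},{"claw":-1,"delta_pos":[0,0,0],"turn":0},{"claw":-1,"delta_pos":[0,0,0],"turn":0}]'

```text
t: 4.62
tcp_pos: [0.5094, -0.225, 0.1141]
tcp_rot: [3.134, 0.17, 0.005]
contact_force: [1.2, -4.0, 5.9]
opening: 0.0146
gripper_force: 66.7
```

```bash
python3 st.py
```

```text
t 4.6167 pos [ 0.5094 -0.225   0.1141] yaw 0.108 F [ 1.2 -4.   5.9] T [-0.99 -0.26  0.36] open 0.0146 g 66.7 j7 [ 0.42  0.55 -0.11  1.88  0.09  0.71 -1.21]
```

Torque holds at 0.36 while it turns, so negative (clockwise) loosens. Continuing that way.

>>> jog_arm --rows '[{"claw":-1,"delta_pos":[0,0,0.1],"turn":-0.1},{"claw":-1,"delta_pos":[0,0,0],"turn":-0.1},{"claw":-1,"delta_pos":[0,0,0.1],"turn":-0.1},{"claw":-1,"delta_pos":[0,0,0],"turn":-0.1},{"claw":-1,"delta_pos":[0,0,0.1],"turn":-0.1},{"claw":-1,"delta_pos":[0,0,0],"turn":-0.1},{"claw":-1,"delta_pos":[0,0,0],"turn":0}]'

```text
t: 5.2
tcp_pos: [0.5091, -0.2266, 0.1142]
tcp_rot: [3.041, -0.773, 0.007]
contact_force: [2.0, -8.5, 2.6]
opening: 0.0143
gripper_force: 65.7
```

```bash
python3 st.py
```

```text
t 5.2 pos [ 0.5091 -0.2266  0.1142] yaw -0.498 F [ 2.  -8.5  2.6] T [-1.89 -0.28  0.34] open 0.0143 g 65.7 j7 [ 0.3   0.55  0.05  1.89 -0.03  0.7  -1.7 ]
```

>>> jog_arm --rows '[{"claw":-1,"delta_pos":[0,0,0.1],"turn":-0.1},{"claw":-1,"delta_pos":[0,0,0],"turn":-0.1},{"claw":-1,"delta_pos":[0,0,0.1],"turn":-0.1},{"claw":-1,"delta_pos":[0,0,0],"turn":-0.1},{"claw":-1,"delta_pos":[0,0,0.1],"turn":-0.1},{"claw":-1,"delta_pos":[0,0,0],"turn":-0.1},{"claw":-1,"delta_pos":[0,0,0],"turn":0}]'

```text
t: 5.78
tcp_pos: [0.5079, -0.2277, 0.1144]
tcp_rot: [2.676, -1.638, 0.007]
contact_force: [-1.8, -11.1, 2.9]
opening: 0.0142
gripper_force: 65.9
```

```bash
python3 st.py
```

```text
t 5.7833 pos [ 0.5079 -0.2277  0.1144] yaw -1.099 F [ -1.8 -11.1   2.9] T [-2.43  0.28  0.34] open 0.0142 g 65.9 j7 [ 0.18  0.56  0.2   1.89 -0.16  0.7  -2.19]
```

>>> jog_arm --rows '[{"claw":-1,"delta_pos":[0,-1,0.1],"turn":-0.1},{"claw":-1,"delta_pos":[0,-1,0],"turn":-0.1},{"claw":-1,"delta_pos":[0,0,0.1],"turn":-0.1},{"claw":-1,"delta_pos":[0,0,0],"turn":-0.1},{"claw":-1,"delta_pos":[0,0,0],"turn":0}]'

```text
t: 6.2
tcp_pos: [0.5069, -0.2282, 0.1144]
tcp_rot: [2.298, -2.137, 0.003]
contact_force: [-4.3, -7.3, 8.7]
opening: 0.0143
gripper_force: 67.2
```

```bash
python3 st.py
```

```text
t 6.2 pos [ 0.5069 -0.2282  0.1144] yaw -1.498 F [-4.3 -7.3  8.7] T [-1.57  1.    0.37] open 0.0143 g 67.2 j7 [ 0.11  0.57  0.31  1.9  -0.25  0.71 -2.51]
```

>>> jog_arm --rows '[{"claw":0.2,"delta_pos":[0,0,0],"turn":0},{"claw":0.2,"delta_pos":[0,0,0],"turn":0},{"claw":0.2,"delta_pos":[0,0,0],"turn":0},{"claw":0.2,"delta_pos":[0,0,0],"turn":0},{"claw":0.2,"delta_pos":[0,0,30],"turn":0},{"claw":0.2,"delta_pos":[0,0,30],"turn":0},{"claw":0.2,"delta_pos":[0,0,30],"turn":0},{"claw":0.2,"delta_pos":[0,0,20],"turn":0}]'

```text
t: 6.87
tcp_pos: [0.5087, -0.2252, 0.2261]
tcp_rot: [-2.306, 2.131, -0.003]
contact_force: [1.0, -0.1, -0.2]
opening: 0.0515
gripper_force: 0.0
```

```bash
python3 st.py
```

```text
t 6.8667 pos [ 0.5087 -0.2252  0.2261] yaw -1.492 F [ 1.  -0.1 -0.2] T [ 0.03 -0.13  0.03] open 0.0515 g 0.0 j7 [ 0.06  0.41  0.36  1.82 -0.18  0.94 -2.57]
```

Fitting the tool's orbit puts the nut axis at (0.5066,-0.2254). Now the half-turn regrip.

>>> jog_arm --rows '[{"claw":0,"delta_pos":[-2.1,0,0],"turn":0.124},{"claw":0,"delta_pos":[0,0,0],"turn":0.124},{"claw":0,"delta_pos":[0,0,0],"turn":0.124},{"claw":0,"delta_pos":[0,0,0],"turn":0.124},{"claw":0,"delta_pos":[0,0,0],"turn":0.124},{"claw":0,"delta_pos":[0,0,0],"turn":0.124},{"claw":0,"delta_pos":[0,0,0],"turn":0.124},{"claw":0,"delta_pos":[0,0,0],"turn":0.124}]'

```text
t: 7.53
tcp_pos: [0.5058, -0.2247, 0.2234]
tcp_rot: [-3.046, 0.767, 0.001]
contact_force: [-0.3, -0.1, -0.1]
opening: 0.0428
gripper_force: 0.0
```

>>> jog_arm --rows '[{"claw":0,"delta_pos":[0,0,0],"turn":0.124},{"claw":0,"delta_pos":[0,0,0],"turn":0.124},{"claw":0,"delta_pos":[0,0,0],"turn":0.124},{"claw":0,"delta_pos":[0,0,0],"turn":0.124},{"claw":0,"delta_pos":[0,0,0],"turn":0.124},{"claw":0,"delta_pos":[0,0,0],"turn":0.124},{"claw":0,"delta_pos":[0,0,0],"turn":0.124},{"claw":0,"delta_pos":[0,0,0],"turn":0.124}]'

```text
t: 8.2
tcp_pos: [0.5058, -0.2247, 0.2234]
tcp_rot: [-3.044, -0.775, 0.0]
contact_force: [-0.3, 0.1, -0.7]
opening: 0.0429
gripper_force: 0.0
```

>>> jog_arm --rows '[{"claw":0,"delta_pos":[0,0,0],"turn":0.124},{"claw":0,"delta_pos":[0,0,0],"turn":0.124},{"claw":0,"delta_pos":[0,0,0],"turn":0.124},{"claw":0,"delta_pos":[0,0,0],"turn":0.124},{"claw":0,"delta_pos":[0,0,0],"turn":0.124},{"claw":0,"delta_pos":[0,0,0],"turn":0.124},{"claw":0,"delta_pos":[0,0,0],"turn":0.124},{"claw":0,"delta_pos":[0,0,0],"turn":0.124}]'

```text
t: 8.87
tcp_pos: [0.5058, -0.2248, 0.2234]
tcp_rot: [-2.308, -2.13, -0.0]
contact_force: [-0.6, 0.3, 0.5]
opening: 0.0426
gripper_force: 0.0
```

>>> jog_arm --rows '[{"claw":0,"delta_pos":[0,0,0],"turn":0.124},{"claw":0,"delta_pos":[0,0,0],"turn":0.124},{"claw":0,"delta_pos":[0,0,0],"turn":0},{"claw":0,"delta_pos":[0,0,0],"turn":0}]'

```text
t: 9.2
tcp_pos: [0.5057, -0.225, 0.2234]
tcp_rot: [-2.039, -2.389, -0.0]
contact_force: [-0.5, -0.0, -0.0]
opening: 0.0431
gripper_force: 0.0
```

```bash
python3 st.py;  python3 - <<'E'
from h import *
s=bot.sense();im=bot.grab_frame("wrist")[:,:,::-1].copy()
C=cam("wrist",s);print(proj(C,[.5066,-.2254,.127]),proj(C,[*s["tcp_pos"][:2],.127]))
cv2.imwrite("pics/w3.png",im)
E
```

```text
t 9.2 pos [ 0.5057 -0.225   0.2234] yaw 1.728 F [-0.5 -0.  -0. ] T [-0.05 -0.03  0.01] open 0.0431 g 0.0 j7 [ 0.59  0.42 -0.33  1.8   0.16  0.95  0.36]
[275.18737034 220.32723461] [274.07684743 219.6135547 ]
```

View pics/w3.png

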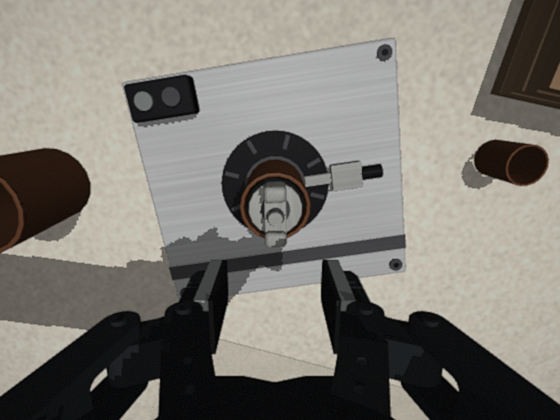

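The wings are upright in the image again, (276,190)–(276,240), and centred between the fingers. The vertical residual agrees with a ~3 mm camera bias. Descend and grip.

>>> jog_arm --rows '[{"claw":0,"delta_pos":[0.8,-0.4,-30],"turn":0},{"claw":0,"delta_pos":[0,0,-30],"turn":0},{"claw":0,"delta_pos":[0,0,-30],"turn":0},{"claw":0,"delta_pos":[0,0,-18],"turn":0},{"claw":0,"delta_pos":[0,0,0],"turn":0},{"claw":0,"delta_pos":[0,0,0],"turn":0}]'

```text
t: 9.75
tcp_pos: [0.5063, -0.2252, 0.1152]
tcp_rot: [-2.036, -2.39, 0.001]
contact_force: [1.4, 0.2, 0.3]
opening: 0.043
gripper_force: 0.0
```

```bash
python3 st.py
```

```text
t 9.75 pos [ 0.5063 -0.2252  0.1152] yaw 1.73 F [1.4 0.2 0.3] T [-0.02  0.02  0.06] open 0.043 g 0.0 j7 [ 0.56  0.57 -0.29  1.87  0.23  0.74  0.3 ]
```

>>> jog_arm --rows '[{"claw":-1,"delta_pos":[0,0,0],"turn":0},{"claw":-1,"delta_pos":[0,0,0],"turn":0},{"claw":-1,"delta_pos":[0,0,0],"turn":0},{"claw":-1,"delta_pos":[0,0,0],"turn":0},{"claw":-1,"delta_pos":[0,0,0],"turn":0},{"claw":-1,"delta_pos":[0,0,0],"turn":-0.06},{"claw":-1,"delta_pos":[0,0,0],"turn":-0.06},{"claw":-1,"delta_pos":[0,0,0.1],"turn":-0.06}]'

```text
t: 10.42
tcp_pos: [0.5067, -0.2262, 0.1176]
tcp_rot: [2.244, 2.196, -0.001]
contact_force: [-3.2, 0.8, 6.9]
opening: 0.0144
gripper_force: 60.5
```

```bash
python3 st.py
```

```text
t 10.4167 pos [ 0.5067 -0.2262  0.1176] yaw 1.549 F [-3.2  0.8  6.9] T [0.01 0.87 0.39] open 0.0144 g 60.5 j7 [ 0.52  0.56 -0.24  1.87  0.19  0.73  0.15]
```

>>> jog_arm --rows '[{"claw":-1,"delta_pos":[0,0,0.1],"turn":-0.1},{"claw":-1,"delta_pos":[0,0,0],"turn":-0.1},{"claw":-1,"delta_pos":[0,0,0],"turn":-0.1},{"claw":-1,"delta_pos":[0,0,0.1],"turn":-0.1},{"claw":-1,"delta_pos":[0,0,0],"turn":-0.1},{"claw":-1,"delta_pos":[0,0,0],"turn":-0.1},{"claw":-1,"delta_pos":[0,0,0.1],"turn":-0.1},{"claw":-1,"delta_pos":[0,0,0],"turn":-0.1}]'

```text
t: 11.08
tcp_pos: [0.5062, -0.226, 0.1178]
tcp_rot: [2.924, 1.146, -0.001]
contact_force: [-4.7, 0.7, 8.4]
opening: 0.0142
gripper_force: 60.7
```

```bash
python3 st.py
```

```text
t 11.0833 pos [ 0.5062 -0.226   0.1178] yaw 0.747 F [-4.7  0.7  8.4] T [0.06 1.25 0.45] open 0.0142 g 60.7 j7 [ 0.37  0.54 -0.04  1.88  0.03  0.71 -0.51]
```

>>> jog_arm --rows '[{"claw":-1,"delta_pos":[0,0,0.1],"turn":-0.1},{"claw":-1,"delta_pos":[0,0,0],"turn":-0.1},{"claw":-1,"delta_pos":[0,0,0],"turn":-0.1},{"claw":-1,"delta_pos":[0,0,0.1],"turn":-0.1},{"claw":-1,"delta_pos":[0,0,0],"turn":-0.1},{"claw":-1,"delta_pos":[0,0,0],"turn":-0.1},{"claw":-1,"delta_pos":[0,0,0.1],"turn":-0.1},{"claw":-1,"delta_pos":[0,0,0],"turn":-0.1}]'

```text
t: 11.75
tcp_pos: [0.506, -0.2256, 0.118]
tcp_rot: [-3.14, 0.082, 0.001]
contact_force: [-6.1, 1.1, 9.7]
opening: 0.0143
gripper_force: 60.8
```

```bash
python3 st.py
```

```text
t 11.75 pos [ 0.506  -0.2256  0.118 ] yaw -0.052 F [-6.1  1.1  9.7] T [0.19 1.42 0.46] open 0.0143 g 60.8 j7 [ 0.21  0.55  0.16  1.89 -0.13  0.71 -1.17]
```

>>> jog_arm --rows '[{"claw":-1,"delta_pos":[0,0,0.1],"turn":-0.1},{"claw":-1,"delta_pos":[0,0,0],"turn":-0.1},{"claw":-1,"delta_pos":[0,0,0],"turn":-0.1},{"claw":-1,"delta_pos":[0,0,0.1],"turn":-0.1},{"claw":-1,"delta_pos":[0,0,0],"turn":-0.1},{"claw":-1,"delta_pos":[0,0,0],"turn":-0.1},{"claw":-1,"delta_pos":[0,0,0],"turn":0}]'

```text
t: 12.33
tcp_pos: [0.5061, -0.2253, 0.1182]
tcp_rot: [-2.975, 1.007, 0.002]
contact_force: [-7.0, 1.5, 10.1]
opening: 0.0141
gripper_force: 60.9
```

```bash
python3 st.py
```

```text
t 12.3333 pos [ 0.5061 -0.2253  0.1182] yaw -0.653 F [-7.   1.5 10.1] T [0.35 1.53 0.37] open 0.0141 g 60.9 j7 [ 0.09  0.56  0.32  1.9  -0.26  0.72 -1.66]
```

>>> jog_arm --rows '[{"claw":0,"delta_pos":[0,0,0],"turn":0},{"claw":1,"delta_pos":[0,0,0],"turn":0},{"claw":1,"delta_pos":[0,0,0],"turn":0},{"claw":1,"delta_pos":[0,0,0],"turn":0},{"claw":1,"delta_pos":[0,0,0],"turn":0},{"claw":1,"delta_pos":[0,0,25],"turn":0},{"claw":1,"delta_pos":[0,0,0],"turn":0},{"claw":1,"delta_pos":[0,0,0],"turn":0}]'

```text
t: 13.0
tcp_pos: [0.5076, -0.226, 0.1425]
tcp_rot: [-2.978, 1.0, -0.004]
contact_force: [0.1, -0.3, -0.7]
opening: 0.0856
gripper_force: 0.0
```

```bash
python3 st.py
```

```text
t 13.0 pos [ 0.5076 -0.226   0.1425] yaw -0.648 F [ 0.1 -0.3 -0.7] T [-0.03 -0.03 -0.02] open 0.0856 g 0.0 j7 [ 0.08  0.53  0.34  1.89 -0.24  0.76 -1.67]
```

The nut is backed off about 3.98 rad (over 0.6 turn). Now lower over the sleeve.

>>> jog_arm --rows '[{"claw":1,"delta_pos":[-1,0.4,0],"turn":0},{"claw":1,"delta_pos":[0,0,-20],"turn":0},{"claw":1,"delta_pos":[0,0,-20],"turn":0},{"claw":1,"delta_pos":[0,0,-15],"turn":0},{"claw":1,"delta_pos":[0,0,-9],"turn":0},{"claw":1,"delta_pos":[0,0,0],"turn":0},{"claw":1,"delta_pos":[0,0,0],"turn":0}]'

```text
t: 13.58
tcp_pos: [0.5053, -0.2252, 0.0771]
tcp_rot: [2.978, -1.001, -0.002]
contact_force: [1.1, -0.1, 0.3]
opening: 0.0852
gripper_force: 0.0
```

```bash
python3 st.py
```

```text
t 13.5833 pos [ 0.5053 -0.2252  0.0771] yaw -0.648 F [ 1.1 -0.1  0.3] T [ 0.01 -0.02 -0.02] open 0.0852 g 0.0 j7 [ 0.12  0.63  0.29  1.92 -0.29  0.64 -1.63]
```

>>> jog_arm --rows '[{"claw":-0.1,"delta_pos":[0,0,0],"turn":0},{"claw":-0.1,"delta_pos":[0,0,0],"turn":0},{"claw":-0.1,"delta_pos":[0,0,0],"turn":0},{"claw":-0.1,"delta_pos":[0,0,0],"turn":0},{"claw":-0.1,"delta_pos":[0,0,0],"turn":0}]'

```text
t: 14.0
tcp_pos: [0.5065, -0.2255, 0.0789]
tcp_rot: [-2.978, 1.0, -0.003]
contact_force: [-1.4, 1.8, 6.7]
opening: 0.0554
gripper_force: 63.2
```

```bash
python3 st.py
```

```text
t 14.0 pos [ 0.5065 -0.2255  0.0789] yaw -0.648 F [-1.4  1.8  6.7] T [ 0.12  0.37 -0.06] open 0.0554 g 63.2 j7 [ 0.12  0.63  0.29  1.91 -0.29  0.64 -1.63]
```

>>> jog_arm --rows '[{"claw":-1,"delta_pos":[0,0,3],"turn":0},{"claw":-1,"delta_pos":[0,0,5],"turn":0},{"claw":-1,"delta_pos":[0,0,7],"turn":0},{"claw":-1,"delta_pos":[0,0,10],"turn":0},{"claw":-1,"delta_pos":[0,0,0],"turn":0}]'

```text
t: 14.42
tcp_pos: [0.507, -0.2259, 0.1047]
tcp_rot: [2.978, -1.001, 0.005]
contact_force: [0.7, -0.5, -1.4]
opening: 0.0546
gripper_force: 63.4
```

```bash
python3 st.py
```

```text
t 14.4167 pos [ 0.507  -0.2259  0.1047] yaw -0.648 F [ 0.7 -0.5 -1.4] T [ 0.03 -0.04 -0.01] open 0.0546 g 63.4 j7 [ 0.1   0.58  0.31  1.91 -0.27  0.69 -1.65]
```

>>> jog_arm --rows '[{"claw":-1,"delta_pos":[0,0,15],"turn":0},{"claw":-1,"delta_pos":[0,0,18],"turn":0},{"claw":-1,"delta_pos":[0,0,18],"turn":0},{"claw":-1,"delta_pos":[0,0,18],"turn":0},{"claw":-1,"delta_pos":[0,0,18],"turn":0},{"claw":-1,"delta_pos":[0,0,18],"turn":0},{"claw":-1,"delta_pos":[0,0,10],"turn":0},{"claw":-1,"delta_pos":[0,0,0],"turn":0}]'

```text
t: 15.08
tcp_pos: [0.5069, -0.2258, 0.2197]
tcp_rot: [-2.978, 1.0, -0.006]
contact_force: [0.6, 0.2, -0.8]
opening: 0.0552
gripper_force: 64.6
```

```bash
python3 st.py
python3 - <<'E'
from h import *
a=bot.grab_frame("side")[:,:,::-1];cv2.imwrite("pics/s2.png",a)
E
```

```text
t 15.0833 pos [ 0.5069 -0.2258  0.2197] yaw -0.648 F [ 0.6  0.2 -0.8] T [-0.03  0.01  0.  ] open 0.0552 g 64.6 j7 [ 0.05  0.42  0.38  1.84 -0.19  0.92 -1.71]
```

View pics/s2.png

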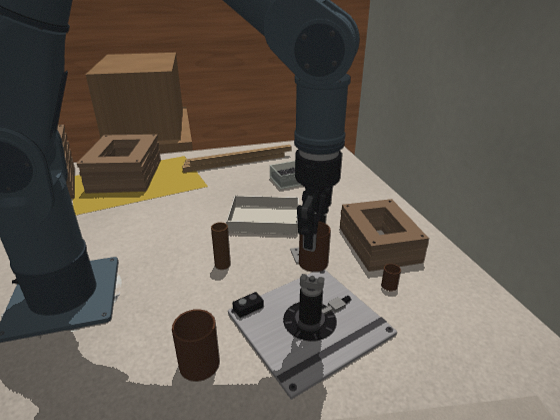

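The sleeve (314,245) hangs clear above the bare black drum, with the nut still on the spindle at (312,283). Carry it to the tray.

>>> jog_arm --rows '[{"claw":-1,"delta_pos":[0,15,0],"turn":0},{"claw":-1,"delta_pos":[0,25,0],"turn":0},{"claw":-1,"delta_pos":[0,28,0],"turn":0},{"claw":-1,"delta_pos":[0,28,0],"turn":0},{"claw":-1,"delta_pos":[0,28,0],"turn":0},{"claw":-1,"delta_pos":[0,28,0],"turn":0},{"claw":-1,"delta_pos":[0,28,0],"turn":0},{"claw":-1,"delta_pos":[0,28,0],"turn":0}]'

```text
t: 15.8
tcp_pos: [0.5046, -0.0158, 0.2162]
tcp_rot: [2.977, -1.0, -0.003]
contact_force: [0.2, -0.8, -0.9]
opening: 0.0552
gripper_force: 64.6
```

>>> jog_arm --rows '[{"claw":-1,"delta_pos":[0,28,0],"turn":0},{"claw":-1,"delta_pos":[0,28,0],"turn":0},{"claw":-1,"delta_pos":[0,28,0],"turn":0},{"claw":-1,"delta_pos":[0,28,0],"turn":0},{"claw":-1,"delta_pos":[0,28,0],"turn":0},{"claw":-1,"delta_pos":[0,28,0],"turn":0},{"claw":-1,"delta_pos":[0,20,0],"turn":0},{"claw":-1,"delta_pos":[0,12,0],"turn":0}]'

```text
t: 16.47
tcp_pos: [0.5044, 0.1857, 0.216]
tcp_rot: [2.979, -0.995, -0.004]
contact_force: [-0.3, -0.1, -0.7]
opening: 0.0552
gripper_force: 64.6
```

>>> jog_arm --rows '[{"claw":-1,"delta_pos":[0,0,0],"turn":0},{"claw":-1,"delta_pos":[0,0,0],"turn":0},{"claw":-1,"delta_pos":[0,0,0],"turn":0}]'

```text
t: 16.72
tcp_pos: [0.5057, 0.1807, 0.217]
tcp_rot: [2.975, -1.003, -0.0]
contact_force: [0.3, 0.1, -0.6]
opening: 0.0551
gripper_force: 64.6
```

```bash
python3 st.py
python3 - <<'E'
from h import *
a=bot.grab_frame("side")[:,:,::-1];b=bot.grab_frame("top")[:,:,::-1]
o=np.hstack([cv2.resize(a[100:350,150:400],(400,400)),cv2.resize(b[120:330,150:360],(400,400))]);cv2.imwrite("pics/s3.png",o)
E
```

```text
t 16.7167 pos [0.5057 0.1807 0.217 ] yaw -0.65 F [ 0.3  0.1 -0.6] T [-0.03 -0.03 -0.03] open 0.0551 g 64.6 j7 [-0.62  0.38  0.25  1.87 -0.12  0.9  -2.54]
```

View pics/s3.png

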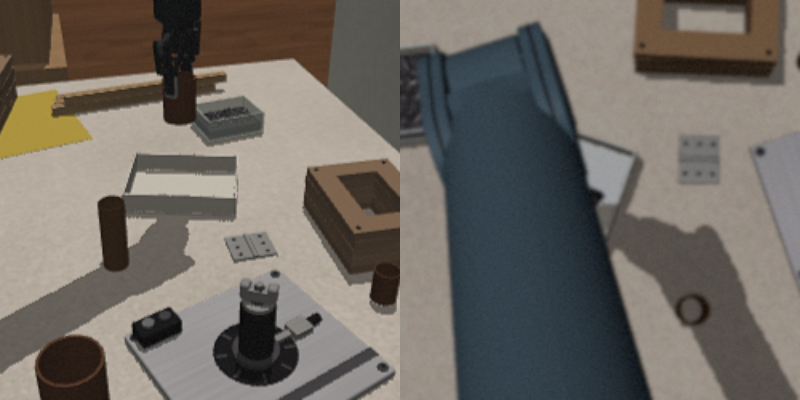

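The sleeve is held upright at crop (180,100) over the tray (185,185), and nothing else has moved. Lower it gently.

>>> jog_arm --rows '[{"claw":-1,"delta_pos":[1,3,-20],"turn":0},{"claw":-1,"delta_pos":[0,0,-25],"turn":0},{"claw":-1,"delta_pos":[0,0,-25],"turn":0},{"claw":-1,"delta_pos":[0,0,-25],"turn":0},{"claw":-1,"delta_pos":[0,0,-22],"turn":0},{"claw":-1,"delta_pos":[0,0,-15],"turn":0},{"claw":-1,"delta_pos":[0,0,-8],"turn":0},{"claw":-1,"delta_pos":[0,0,-5],"turn":0}]'

```text
t: 17.48
tcp_pos: [0.5065, 0.1846, 0.0717]
tcp_rot: [2.976, -1.002, -0.001]
contact_force: [0.5, -0.2, -0.4]
opening: 0.0551
gripper_force: 64.6
```

>>> jog_arm --rows '[{"claw":-1,"delta_pos":[0,0,0],"turn":0},{"claw":-1,"delta_pos":[0,0,0],"turn":0},{"claw":-1,"delta_pos":[0,0,0],"turn":0}]'

```text
t: 17.73
tcp_pos: [0.5075, 0.1859, 0.0735]
tcp_rot: [-2.977, 1.0, -0.002]
contact_force: [-0.2, -0.8, -1.3]
opening: 0.0551
gripper_force: 64.6
```

>>> jog_arm --rows '[{"claw":-1,"delta_pos":[0,0,-3],"turn":0},{"claw":-1,"delta_pos":[0,0,-3],"turn":0},{"claw":-1,"delta_pos":[0,0,-2],"turn":0},{"claw":-1,"delta_pos":[0,0,0],"turn":0},{"claw":-1,"delta_pos":[0,0,0],"turn":0}]'

```text
t: 18.15
tcp_pos: [0.5066, 0.1857, 0.0644]
tcp_rot: [2.978, -1.0, -0.0]
contact_force: [0.8, -0.3, -0.5]
opening: 0.0551
gripper_force: 64.6
```

>>> jog_arm --rows '[{"claw":-1,"delta_pos":[0,0,-1],"turn":0},{"claw":-1,"delta_pos":[0,0,0],"turn":0},{"claw":-1,"delta_pos":[0,0,0],"turn":0}]'

```text
t: 18.4
tcp_pos: [0.5067, 0.1858, 0.0635]
tcp_rot: [2.978, -1.0, 0.0]
contact_force: [-0.8, 1.0, -0.6]
opening: 0.0549
gripper_force: 64.6
```

>>> jog_arm --rows '[{"claw":-1,"delta_pos":[0,0,-1],"turn":0},{"claw":-1,"delta_pos":[0,0,0],"turn":0},{"claw":-1,"delta_pos":[0,0,0],"turn":0}]'

```text
t: 18.65
tcp_pos: [0.5068, 0.1859, 0.0629]
tcp_rot: [-2.978, 1.0, -0.0]
contact_force: [-1.9, -0.8, 5.6]
opening: 0.0549
gripper_force: 65.0
```

Contact with the tray floor at 5.6 N. Open partway, then fully, and withdraw.

>>> jog_arm --rows '[{"claw":0.5,"delta_pos":[0,0,0],"turn":0},{"claw":0.7,"delta_pos":[0,0,0],"turn":0},{"claw":1,"delta_pos":[0,0,0],"turn":0},{"claw":1,"delta_pos":[0,0,0],"turn":0},{"claw":1,"delta_pos":[0,0,0],"turn":0}]'

```text
t: 19.07
tcp_pos: [0.5067, 0.1858, 0.0624]
tcp_rot: [2.978, -1.0, -0.0]
contact_force: [0.5, -0.1, 0.2]
opening: 0.0852
gripper_force: 0.0
```

>>> jog_arm --rows '[{"claw":1,"delta_pos":[0,0,10],"turn":0},{"claw":1,"delta_pos":[0,0,20],"turn":0},{"claw":1,"delta_pos":[0,0,25],"turn":0},{"claw":1,"delta_pos":[0,0,25],"turn":0},{"claw":1,"delta_pos":[0,0,25],"turn":0},{"claw":1,"delta_pos":[0,0,25],"turn":0},{"claw":1,"delta_pos":[0,0,0],"turn":0},{"claw":1,"delta_pos":[0,0,0],"turn":0}]'

```text
t: 19.73
tcp_pos: [0.5077, 0.1862, 0.1944]
tcp_rot: [-2.975, 1.0, -0.004]
contact_force: [-0.2, -0.3, -0.1]
opening: 0.0854
gripper_force: 0.0
```

```bash
python3 st.py
python3 - <<'E'
from h import *
a=bot.grab_frame("side")[:,:,::-1];b=bot.grab_frame("wrist")[:,:,::-1]
o=np.hstack([cv2.resize(a[120:370,150:400],(380,380)),cv2.resize(b,(420,315),interpolation=cv2.INTER_AREA)[:].copy() if 0 else cv2.copyMakeBorder(cv2.resize(b,(420,315)),0,65,0,0,cv2.BORDER_CONSTANT)]);cv2.imwrite("pics/s4.png",o)
E
```

```text
t 19.7333 pos [0.5077 0.1862 0.1944] yaw -0.648 F [-0.2 -0.3 -0.1] T [-0.    0.02  0.02] open 0.0854 g 0.0 j7 [-0.63  0.42  0.24  1.89 -0.13  0.85 -2.54]
```

View pics/s4.png

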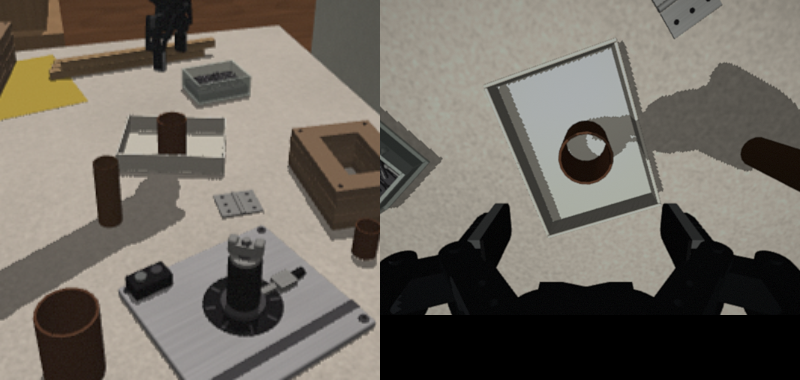

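The sleeve stands upright in the middle of the tray (wrist view (586,152)). The nut is on the spindle, the other things have not moved and the gripper is clear.

```bash
python3 -c "
from station import bot
print(bot.sign_off())"
```

```text
the job is handed in; nothing more can be done
None
```

The nut was backed off about 0.6 turn clockwise, its loosening way, and left slack; the worn sleeve then came off and stands upright in the white tray, and the job is handed in at about 20 s on the robot's clock.

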